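# Clear the welding plate and hold the clamp lever for the tack

## Robot

A 7-joint arm with a two-finger parallel gripper is mounted at the origin on the work surface. World frame = base frame: x ahead of the robot, y to its left, z up, the work surface at z = 0. Lengths are in m, angles in rad, forces in N, time in s.
With the tool pointing down it reaches from about 0.4 to 0.85 m from the base axis. Payload 10.4 kg.
Tool frame: the origin (TCP) lies where the fingers leave the gripper's body, on its centre line; the fingertips stand 73 mm ahead of it and the grasp point (between the pads) lies 54 mm ahead of it; z points along the fingers, y is the direction in which the jaws open and shut (so a half turn about z gives the same grasp; the last joint's range is limited). The gripper opens to 85 mm and grips with 20 to 120 N. Pads are 22 mm wide; open, the fingers measure 114 mm over their backs; the gripper's body (76 mm by 85 mm) begins 54 mm behind the grasp point. The pads swing forward as they close: fully open they stand 13 mm farther back than shut.
Start: joints at [-1.228, 0.332, -0.065, 1.46, 0.022, 1.35, -0.088], TCP at [0.224, 0.584, 0.304] pointing down, gripper open.
Joint ranges: [-2.6, 2.6], [-0.5, 2.12], [-1.47, 1.34], [0.16, 2.42], [-1.27, 4.41], [0.06, 2.06], [-2.6, 2.6]. Speed limits (rad/s): [2.22, 2.22, 2.79, 2.79, 3.14, 3.14, 3.14].

## Interface

Orientations are given as a unit quaternion [x, y, z, w].
In Python, from workcell import get_obs, camera, camera_model, hand_in gives the robot as it stands.
- The arm moves only by the shell command python3 -m crank 'ROWS' [FORCE]. ROWS is text: rows parted by semicolons, each of 7 numbers parted by spaces: the shift along the tool's x, y, z in units of 40 mm (1.0 is 40 mm), then the turn, a rotation vector about the tool's x, y, z in units of 8 degrees (1.0 is 8 degrees), then the finger opening in mm, from 0 to 85.4. In form: x y z ax ay az jaw; .... A call has exactly 10 rows; each row shifts and turns the pose as measured when the row begins, along the tool's axes as they then stand; what a row does not reach is not made up. A row lasts 1/10 s, in which the tool goes at most 50 mm and 8.59 degrees, less where a joint would pass 70% of its speed; a pose out of reach is approached as far as the arm can. A call is refused whole if a number of a shift passes 1 or a number of a turn 1, either way. A call with a gripper value outside its range is refused whole. The fingers move at their own pace and stop on an object; FORCE is the grip in N (left out, the last holds). Time passes only in rows, so rows that do not move let the fingers close, or fill a call up. It gives the time, the measured TCP pose, the force and the opening at its end, in the units of the state.
- get_obs(): the state, without advancing time (a new reading comes with each control period).
- camera(name): name is "scene" or "top" or "wrist"; returns (picture, depth): 480x640x3 uint8, red, green, blue; 480x640 float32, m along the optical axis (not along the pixel's ray), 0 where there is no reading.
- camera_model(name): a dict with "fx", "fy", "cx", "cy" (pixels), "position" and "rotation" of the camera in the world; the wrist camera has in their place "hand_eye" (4x4, takes a point from camera to tool coordinates, whose origin is the TCP and whose axes are the flange's). Camera axes: x right, y up, looking along -z (the intrinsics and any distortion apply to the point x, -y, -z); pixel columns grow to the right and rows downward; lengths in m; the calibration is good to about 2 mm. A picture is of the moment at which its call begins: read the wrist's pose just before it. camera_model takes no time and is no camera call.
- hand_in(): hands the job in, once; it reports no verdict.
The state is a dict: "clock": time; "joint_pos": joint angles; "joint_velocities": joint speeds; "tau": joint torques, N m; "position": TCP position; "ee_rot": TCP orientation; "ft_force": force on the tool from outside, world axes, zero at the start; "torque": the same for the moment, N m; "grip_width": opening from 0.0 (shut) to 1.0 (fully open).
Only numpy, scipy, OpenCV 4.12 (cv2) and the standard library are available. Lean on these libraries where they do the work, as an engineer would, in place of code of your own. Each camera call takes 0.05 s, during which the arm holds its last target.

## Task

Use the scraper to sweep the four steel offcuts off the welding plate into the scrap tray beside it, without touching them with the gripper, and stand the scraper back upright on its wooden block. Then press the sprung clamp lever down until it lies level, so that its foot clamps the square tube, without forcing it well past level, and finish while still holding it level: do not let go. Keep the tube in its seat and leave the mug, screwdriver, hammer and jar where they are.

Things in the scene. Friction and masses are not known exactly. Their poses are not given: they have to be found in the camera images.
- fixture: Welding plate: dark steel, 270 (x) x 300 (y) mm, flat top 60 mm above the bench, fixed, turned up to 0.25 rad. Origin under its centre, on the bench. Its +x side (away from the robot) carries the tube seat and clamp, its free -x side the offcuts. The tray stands against one y end (150 mm from the origin), the wooden block against the other; which is which changes.
- lane (a point): Point on the plate's top at the middle of the free strip where the offcuts lie (fixture x = -60 mm, y = 0, height 60 mm); axes as the fixture. All offcuts lie within 66 mm of it along x and 86 mm along y. Swept along y, they drop over the plate's end into the tray.
- tray: Open dark steel scrap tray, 220 (x) x 160 (y) x 45 mm high, walls and floor 4 mm, fixed on the bench, 2 mm from the plate's end; its rim is 15 mm lower than the plate's top; centred on the swept strip (fixture x = -60 mm, y = +232 or -232 mm). Origin at the centre of its underside, axes as the fixture.
- block: Flat wooden block, 220 (x) x 160 (y) x 45 mm high, fixed on the bench 2 mm from the plate's other end (fixture x = -60 mm, y = 232 mm the other way): the scraper stands on it. Origin at the centre of its underside, axes as the fixture.
- scraper_grip (a point): Centre of the scraper's wooden grip bar, 90 mm above the scraper's lower edge. The bar lies along x on top of the blade: 120 mm long, 26 mm wide (y), 34 mm high (z, up); grasp it from above across its 26 mm. The scraper is loose, 0.3 to 0.5 kg, and stands upright by itself; at the start on the block, its x within 0.3 rad of the block's x.
- scraper_foot (a point): Middle of the scraper blade's lower edge, axes as scraper_grip. The steel blade is 150 mm wide (x), 4 mm thick (y), 76 mm high; at each end it has a cheek 70 mm long (y, 35 mm to each side of the blade), 4 mm thick, 50 mm high: an H from above, 142 mm inside between the cheeks, and it pushes equally well either way along y.
- offcut0: Square steel tube end, 30 x 30 mm, 28 mm long, on its side on the plate, 60 to 100 g. Origin at its centre.
- offcut1: Solid steel bar end, 40 x 25 x 20 mm, lying flat, 120 to 190 g. Origin at its centre.
- offcut2: Round steel bar slug, 30 mm diameter, 26 mm high, standing on end, 110 to 170 g. Origin at its centre.
- offcut3: Steel angle end, legs 32 and 30 mm, 6 mm thick, 28 mm long, one leg flat on the plate, 60 to 100 g. Origin at the middle of its outer box, 15 mm above its underside.
- tube: The work: a loose piece of square steel tube, 40 x 40 mm, 100 mm long along y, lying in a seat of low stops on the plate under the clamp (fixture x = 80 mm, y = 3 to 103 mm). Origin at the centre of its underside.
- lever (a joint): Clamp lever angle, rad: 0 raised (held by its spring 0.40 rad, 23 degrees, above level), grows as pressed; 0.40 is level, hard stop 0.56. The lever points along fixture -y from its hinge and springs back up when let go. Its foot, 70 mm from the hinge, meets the tube at about 0.29, then yields on its own spring. Pressing at lever_grip takes about 2 N at first, 9 N at level.
- hinge (a point): The lever's hinge axis (along fixture x): fixture x = 80 mm, y = 120 mm, height 138 mm. Axes as the fixture.
- lever_grip (a point): Point on the top face of the lever's black handgrip, 180 mm along the lever from the hinge and 13 mm above its centre line; moves with it. The grip is 27 mm wide (x), 26 mm high, from 125 to 215 mm from the hinge. Axes: y along the lever to the hinge, z square to the top face. At level this point is 151 mm above the bench.
- foot: The lever's sprung foot: a rubber-faced steel disc, 24 mm in diameter; origin at the centre of its underside.
- mug: White mug, a bystander, 80 mm wide, 90 mm high. Origin under its centre.
- screwdriver: Screwdriver with an orange handle, a bystander lying beyond the plate.
- hammer: Hammer, a bystander lying to the robot's right.
- jar: Closed glass jar, a bystander, 64 mm wide, 90 mm high. Origin under its centre.

How it is judged:
By the outcome, as a careful person would: the job done as asked, in the order asked, and still so for the second after the job is handed in, while the arm keeps its last pose, push and grip.
It also fails if it takes over 64 s, if anything falls off the work surface, if the arm or the gripper's body presses on something with over 40 N, if the wrist force passes 120 N, or if a joint passes its speed limit or range.

## Working session

There is one attempt and no reset: what is moved stays moved. The work goes in short steps, Python scripts to look and compute and a shell command to move; the robot and the scene stay as the last step left them, time stands still between calls to the robot, and variables do not carry over. Pictures are saved under pics/ and viewed, and the job is handed in when it is done.

```bash
ls; mkdir -p pics; python3 - <<'E'
from workcell import *
import cv2,numpy as np
print(get_obs())
for n in ["scene","top"]:
    p,d=camera(n); cv2.imwrite(f"pics/{n}0.png",p[:,:,::-1]); np.savez(f"pics/{n}0.npz",p=p,d=d)
for n in ["scene","top","wrist"]: print(n,camera_model(n))
E
```

```text
pics
{'clock': 0.0, 'joint_pos': array([-1.22761887,  0.33285292, -0.06468374,  1.46093625,  0.02159559,
        1.34989403, -0.08849075]), 'joint_velocities': array([ 4.89484924e-04, -1.33089232e-03,  1.10829861e-03,  1.10758440e-03,
       -4.96985097e-05,  9.81467120e-04,  6.23958168e-04]), 'tau': array([ 1.09946537e-03, -6.25421405e+01,  4.95181116e-02, -3.91603553e+01,
        1.62384968e-02,  9.53049195e-03, -1.12525530e-06]), 'position': array([0.22345873, 0.58339874, 0.30313007]), 'ee_rot': array([ 1.81864050e-01,  9.83323436e-01, -6.91271812e-04, -9.43354474e-05]), 'ft_force': array([-0.33407857, -0.43986898, -0.02471113]), 'torque': array([0.04209597, 0.03588645, 0.02089619]), 'grip_width': 0.9998941902521937}
scene {'fx': 542.360566536691, 'fy': 542.360566536691, 'cx': 317.42376711640287, 'cy': 222.79115327963683, 'position': array([ 1.11078577, -0.84729856,  1.46818331]), 'rotation': array([0.30056297, 0.08635123, 0.2506794 , 0.91616877])}
top {'fx': 441.3529273376209, 'fy': 441.3529273376209, 'cx': 321.91735417412923, 'cy': 242.56095852264917, 'position': array([ 0.48702637, -0.00265866,  1.46138073]), 'rotation': array([ 0.02953006, -0.03245627, -0.70278162,  0.71005109])}
wrist {'fx': 393.8794307149436, 'fy': 393.8794307149436, 'cx': 323.8031069991237, 'cy': 235.09021680208457, 'hand_eye': array([[ 3.12123498e-04,  9.46093559e-01,  3.23893315e-01,
         8.35824750e-02],
       [ 9.99999899e-01, -1.90535719e-04, -4.07105807e-04,
        -3.67788424e-04],
       [-3.23446936e-04,  3.23893409e-01, -9.46093523e-01,
        -6.93498282e-02],
       [ 0.00000000e+00,  0.00000000e+00,  0.00000000e+00,
         1.00000000e+00]])}
```

View pics/top0.png

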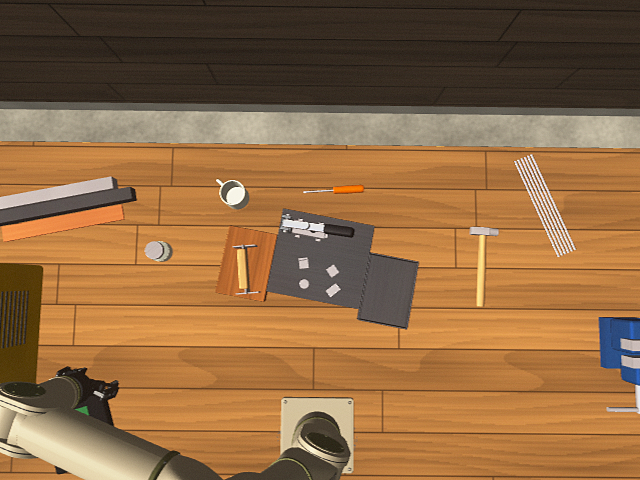

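View pics/scene0.png

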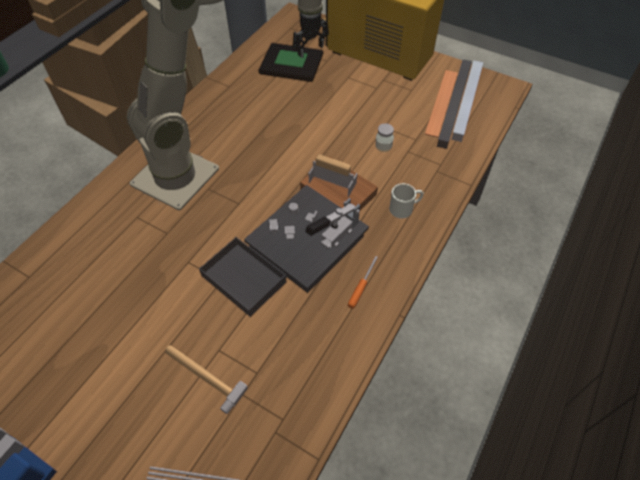

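The top view shows the block with the scraper at (243,265), the tray at (388,290), and the offcuts around (305–333, 263–291). The lever is at (330,230), so the tray lies on the -y side. Next I'll measure from the depth image.

```bash
cat > h.py <<'E'
import numpy as np,cv2
from scipy.spatial.transform import Rotation as R
from workcell import *
def cloud(n,d,pose=None):
    m=camera_model(n); v,u=np.mgrid[0:480,0:640]
    x=(u-m['cx'])/m['fx']*d; y=-(v-m['cy'])/m['fy']*d
    P=np.stack([x,y,-d],-1)
    if n=='wrist':
        H=m['hand_eye']; P=P@H[:3,:3].T+H[:3,3]
        return P@R.from_quat(pose[1]).as_matrix().T+pose[0]
    return P@R.from_quat(m['rotation']).as_matrix().T+m['position']
E
python3 - <<'E'
from h import *
f=np.load('pics/top0.npz');W=cloud('top',f['d']);p=f['p'];d=f['d']
np.set_printoptions(precision=4,suppress=True)
for u,v in [(150,330),(285,330),(450,250),(350,260),(285,280),(225,270),(265,280),(388,290),(241,265),(333,271),(304,284),(335,291),(304,263),(345,232)]:
    print(u,v,W[v,u],p[v,u])
z=W[...,2]
roi=np.zeros(z.shape,bool); roi[200:315,262:380]=1
m=roi&(z>0.052)&(z<0.068)
m=cv2.morphologyEx(m.astype(np.uint8),cv2.MORPH_OPEN,np.ones((3,3)))>0
r=cv2.minAreaRect(W[m][:,:2].astype(np.float32)*1000);print('plate',r,cv2.boxPoints(r),np.median(z[m]))
roi=np.zeros(z.shape,bool); roi[215:310,205:285]=1
m=roi&(z>0.036)&(z<0.052);r=cv2.minAreaRect(W[m][:,:2].astype(np.float32)*1000);print('block',r,np.median(z[m]))
m=roi&(z>0.085);r=cv2.minAreaRect(W[m][:,:2].astype(np.float32)*1000);print('grip',r,np.median(z[m]),m.sum(),np.percentile(z[m],[5,50,95]))
big=cv2.resize(p[200:340,200:430],None,fx=3.4,fy=3.4,interpolation=2);cv2.imwrite('pics/crop.png',big[:,:,::-1])
E
```

```text
150 330 [0.3235 0.5494 0.0007] [227 155  77]
285 330 [ 0.3275  0.1097 -0.0016] [202 133  70]
450 250 [ 0.5953 -0.4343 -0.0012] [195 129  68]
350 260 [ 0.5555 -0.0975  0.0618] [89 86 81]
285 280 [0.4902 0.1078 0.0586] [95 88 84]
225 270 [0.5202 0.302  0.0421] [180 101  47]
265 280 [0.4896 0.1736 0.038 ] [212 124  58]
388 290 [ 0.461  -0.2268  0.0035] [94 85 83]
241 265 [0.5329 0.2312 0.1538] [242 195 113]
333 271 [ 0.5194 -0.043   0.0902] [212 200 196]
304 284 [0.4784 0.0463 0.0913] [216 204 200]
335 291 [ 0.4576 -0.05    0.0817] [219 205 201]
304 263 [0.5442 0.0481 0.0677] [209 197 193]
345 232 [ 0.626  -0.0718  0.2278] [65 58 55]
plate ((561.6602783203125, -2.4385528564453125), (300.3594665527344, 270.1103515625), 79.7034912109375) [[ 401.9366 -126.0597]
 [ 667.6971 -174.3398]
 [ 721.384   121.1826]
 [ 455.6235  169.4627]] 0.06022967344979879
block ((541.17236328125, 220.2506103515625), (194.20457458496094, 220.28553771972656), 79.90727233886719) 0.04524646442810487
grip ((568.8524780273438, 146.26014709472656), (214.28634643554688, 263.76251220703125), 10.3037748336792) 0.1504395653274695 581 [0.0931 0.1504 1.4614]
```

View pics/crop.png

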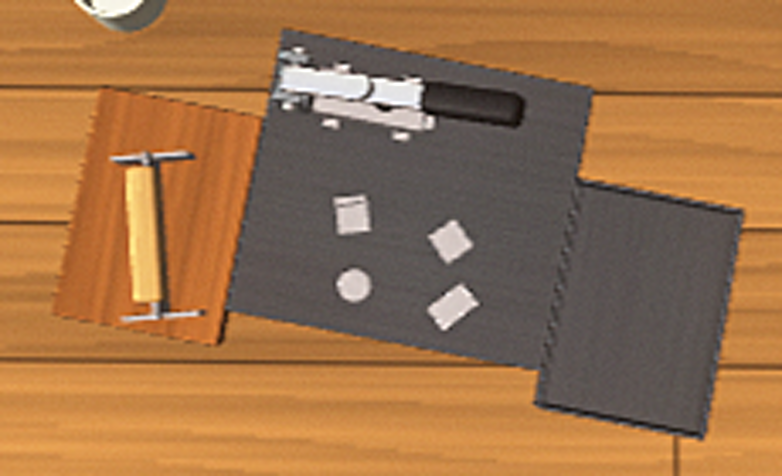

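```bash
cat >> h.py <<'E'
psi=np.deg2rad(-10.3); C=np.array([.5617,-.0024]); X=np.array([np.cos(psi),np.sin(psi)]); Y=np.array([-X[1],X[0]])
def fx(P): return np.stack([(P[...,:2]-C)@X,(P[...,:2]-C)@Y],-1)
def st():
    o=get_obs(); M=R.from_quat(o['ee_rot']).as_matrix()
    yaw=np.arctan2(-M[1,0],-M[0,0])
    print('t',round(o['clock'],2),'tcp',o['position'].round(4),'fix',fx(o['position']).round(4),'yaw',round(yaw,4),'yaw-psi',round(yaw-psi,4),'zax',M[:,2].round(3),'F',o['ft_force'].round(1),'w',round(o['grip_width'],3))
    return o,M
def togo(p,yaw):
    o,M=st(); d=(np.array(p)-o['position']); y=np.arctan2(-M[1,0],-M[0,0])
    T=np.stack([[-np.cos(yaw),-np.sin(yaw),0],[-np.sin(yaw),np.cos(yaw),0],[0,0,-1]],1)
    rv=R.from_matrix(M.T@T).as_rotvec()
    print('shift units in tool now',(M.T@d/.04).round(2),'target-axes',(T.T@d/.04).round(2),'turn units',np.rad2deg(rv/8).round(2))
def fw(x,y): return C+x*X+y*Y
E
python3 - <<'E'
from h import *
f=np.load('pics/top0.npz');W=cloud('top',f['d']);p=f['p'].astype(int);z=W[...,2]
roi=np.zeros(z.shape,bool); roi[215:310,205:285]=1
m=roi&(z>0.142)&(z<0.16)&(p[...,0]-p[...,2]>60)
r=cv2.minAreaRect(W[m][:,:2].astype(np.float32)*1000);print('grip',r,cv2.boxPoints(r).round(),np.median(z[m]),m.sum())
q=W[m][:,:2];c=q.mean(0);u,s,v=np.linalg.svd(q-c);print(c,np.arctan(v[0,1]/v[0,0]))
roi=np.zeros(z.shape,bool); roi[250:305,290:345]=1
m=(roi&(z>0.066)&(z<.12)&(p.sum(-1)>480)).astype(np.uint8);n,l=cv2.connectedComponents(m)
for i in range(1,n):
    q=fx(W[l==i]); print(len(q),q.mean(0).round(3),q.min(0).round(3),q.max(0).round(3))
print(fw(-.06,.232))
togo([*c,.25],np.arctan(v[0,1]/v[0,0]))
E
```

```text
grip ((522.9932861328125, 229.6732940673828), (117.50540161132812, 26.348094940185547), 4.931101322174072) [[463. 238.]
 [466. 211.]
 [583. 222.]
 [580. 248.]] 0.15176232949705493 351
[0.52251981 0.22909213] 0.08985815072154674
13 [-0.014  0.055] [-0.018  0.042] [-0.011  0.064]
34 [-0.028  0.049] [-0.039  0.035] [-0.016  0.062]
83 [-0.034 -0.044] [-0.051 -0.06 ] [-0.016 -0.025]
2 [-0.044  0.054] [-0.044  0.053] [-0.043  0.056]
67 [-0.089  0.035] [-0.103  0.021] [-0.076  0.049]
98 [-0.091 -0.057] [-0.112 -0.08 ] [-0.073 -0.037]
[0.54414901 0.23658946]
t 0.1 tcp [0.2235 0.5834 0.3032] fix [-0.4375  0.5159] yaw -0.3658 yaw-psi -0.186 zax [-0.    -0.001 -1.   ] F [-0.4 -0.2  0.1] w 1.003
shift units in tool now [-10.15  -5.6    1.34] target-axes [-6.65 -9.49  1.33] turn units [-0.01 -0.   -3.26]
```

```bash
python3 -m crank '-.6 -.5 0 0 0 -.4 85; -.8 -.7 0 0 0 -.4 85; -.8 -.7 0 0 0 -.4 85; -.8 -.7 0 0 0 -.4 85; -.8 -.7 0 0 0 -.4 85; -.8 -.7 0 0 0 -.4 85; -.8 -.7 0 0 0 -.4 85; -.8 -.7 0 0 0 -.4 85; -.7 -.6 0 0 0 0 85; -.6 -.5 0 0 0 0 85' 60; python3 -c "
from h import *
togo([.523,.2295,.192],.088)"
```

```text
clock: 1.1
position: [0.4931, 0.2862, 0.2989]
ee_rot: [-0.055, 0.998, -0.002, -0.003]
ft_force: [-0.2, 1.4, -0.2]
grip_width: 0.994
t 1.1 tcp [0.4931 0.2862 0.2989] fix [-0.1191  0.2717] yaw 0.1103 yaw-psi 0.2901 zax [-0.006 -0.005 -1.   ] F [-0.2  1.4 -0.2] w 0.994
shift units in tool now [-0.6  -1.48  2.68] target-axes [-0.62 -1.48  2.67] turn units [-0.03 -0.05  0.16]
```

```bash
python3 -m crank '-.2 -.5 0 0 -.05 .16 85; -.2 -.5 0 0 0 0 85; -.2 -.4 0 0 0 0 85; 0 0 0 0 0 0 85; 0 0 .3 0 0 0 85; 0 0 .3 0 0 0 85; 0 0 .3 0 0 0 85; 0 0 .3 0 0 0 85; 0 0 0 0 0 0 85; 0 0 0 0 0 0 85' 60; python3 - <<'E'
from h import *
togo([.523,.2295,.192],.088)
o=get_obs();p,d=camera('wrist');cv2.imwrite('pics/w1.png',p[:,:,::-1])
W=cloud('wrist',d,(o['position'],o['ee_rot']));z=W[...,2];p=p.astype(int)
m=(z>0.145)&(z<0.16)&(p[...,0]-p[...,2]>60)
r=cv2.minAreaRect(W[m][:,:2].astype(np.float32)*1000);print('grip',r,np.median(z[m]),m.sum())
E
```

```text
clock: 2.1
position: [0.5208, 0.229, 0.2431]
ee_rot: [-0.041, 0.999, -0.004, -0.002]
ft_force: [0.4, 0.6, 0.1]
grip_width: 0.996
t 2.1 tcp [0.5208 0.229  0.2431] fix [-0.0816  0.2204] yaw 0.0819 yaw-psi 0.2617 zax [-0.004 -0.007 -1.   ] F [0.4 0.6 0.1] w 0.996
shift units in tool now [-0.06  0.02  1.28] target-axes [-0.06  0.01  1.28] turn units [-0.05 -0.03 -0.04]
grip ((521.4742431640625, 226.27813720703125), (119.53776550292969, 26.117431640625), 5.285521507263184) 0.15116903430408307 13027
```

View pics/w1.png

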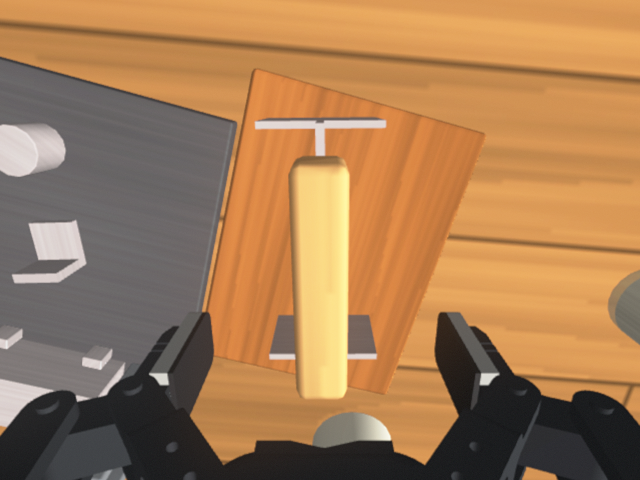

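The wrist view shows the bar along the image vertical at (320,275), between the open fingers and aligned with them. I'll go down and grip.

```bash
python3 -m crank '-.03 -.03 .3 -.05 -.03 -.06 85; 0 0 .3 0 0 0 85; 0 0 .3 0 0 0 85; 0 0 .25 0 0 0 85; 0 0 .1 0 0 0 85; 0 0 0 0 0 0 85; 0 0 0 0 0 0 20; 0 0 0 0 0 0 20; 0 0 0 0 0 0 20; 0 0 0 0 0 0 20' 60; python3 - <<'E'
from h import *
togo([.523,.2295,.192],.088)
E
```

```text
clock: 3.15
position: [0.5233, 0.2289, 0.1928]
ee_rot: [-0.045, 0.999, 0.001, 0.002]
ft_force: [-0.0, -2.8, 1.0]
grip_width: 0.327
t 3.15 tcp [0.5233 0.2289 0.1928] fix [-0.0791  0.2207] yaw 0.0903 yaw-psi 0.27 zax [ 0.003  0.002 -1.   ] F [-0.  -2.8  1. ] w 0.327
shift units in tool now [0.01 0.02 0.02] target-axes [0.01 0.02 0.02] turn units [0.01 0.02 0.02]
```

```bash
python3 -m crank '0 0 0 0 0 0 20; 0 0 -.1 0 0 0 20; 0 0 -.2 0 0 0 20; 0 0 -.3 0 0 0 20; 0 0 -.3 0 0 0 20; 0 0 -.1 0 0 .3 20; 0 0 0 0 0 .5 20; 0 0 0 0 0 .5 20; 0 0 0 0 0 .5 20; 0 0 0 0 0 .1 20' 60; python3 - <<'E'
from h import *
togo([*fw(-.06,.130),.2108],psi)
o=get_obs();p,d=camera('wrist');cv2.imwrite('pics/w2.png',p[:,:,::-1])
E
```

```text
clock: 4.15
position: [0.5232, 0.229, 0.2409]
ee_rot: [0.092, 0.996, 0.002, 0.002]
ft_force: [0.7, 0.6, -4.6]
grip_width: 0.293
t 4.15 tcp [0.5232 0.229  0.2409] fix [-0.0792  0.2208] yaw -0.1845 yaw-psi -0.0048 zax [ 0.005  0.003 -1.   ] F [ 0.7  0.6 -4.6] w 0.293
shift units in tool now [-0.49 -2.27  0.74] target-axes [-0.48 -2.27  0.75] turn units [ 0.03  0.03 -0.03]
```

View pics/w2.png

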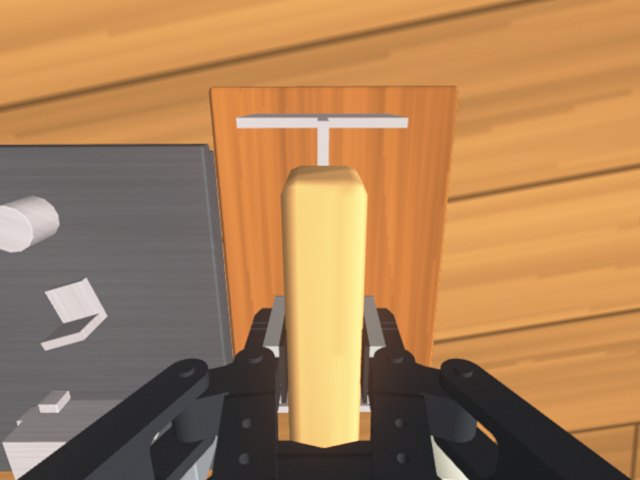

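The scraper is held square: blade edge at (322,140), parallel to the plate's end. Now moving it over the plate's +y end and lowering.

```bash
python3 -m crank '-.1 -.3 0 .03 .03 -.03 20; -.1 -.5 0 0 0 0 20; -.1 -.5 0 0 0 0 20; -.1 -.5 0 0 0 0 20; -.1 -.4 0 0 0 0 20; 0 -.1 .1 0 0 0 20; 0 0 .2 0 0 0 20; 0 0 .2 0 0 0 20; 0 0 .1 0 0 0 20; 0 0 0 0 0 0 20' 60; python3 - <<'E'
from h import *
togo([*fw(-.06,.130),.2108],psi)
E
```

```text
clock: 5.2
position: [0.5268, 0.1284, 0.216]
ee_rot: [0.083, 0.997, -0.001, -0.001]
ft_force: [-0.4, -0.0, -4.8]
grip_width: 0.298
t 5.2 tcp [0.5268 0.1284 0.216 ] fix [-0.0577  0.1225] yaw -0.1656 yaw-psi 0.0142 zax [-0.002 -0.001 -1.   ] F [-0.4 -0.  -4.8] w 0.298
shift units in tool now [0.05 0.19 0.13] target-axes [0.06 0.19 0.13] turn units [-0.01 -0.01  0.1 ]
```

```bash
python3 -m crank '.06 0 .1 0 0 .1 20; 0 0 .05 0 0 0 20; 0 0 0 0 0 0 20; 0 -.1 0 0 0 0 20; 0 -.2 0 0 0 0 20; 0 -.25 0 0 0 0 20; 0 -.25 0 0 0 0 20; 0 -.25 0 0 0 0 20; 0 -.25 0 0 0 0 20; 0 -.25 0 0 0 0 20' 60; python3 - <<'E'
from h import *
togo([*fw(-.06,-.18),.2103],psi)
E
```

```text
clock: 6.2
position: [0.5124, 0.0643, 0.2101]
ee_rot: [0.089, 0.996, -0.0, -0.0]
ft_force: [1.1, 0.2, -4.5]
grip_width: 0.29
t 6.2 tcp [0.5124 0.0643 0.2101] fix [-0.0605  0.0568] yaw -0.1781 yaw-psi 0.0017 zax [-0.001 -0.    -1.   ] F [ 1.1  0.2 -4.5] w 0.29
shift units in tool now [-0.   -5.92 -0.  ] target-axes [-0.01 -5.92 -0.01] turn units [-0.   -0.    0.01]
```

```bash
python3 -m crank '0 -.25 0 0 0 0 20; 0 -.25 0 0 0 0 20; 0 -.25 0 0 0 0 20; 0 -.25 0 0 0 0 20; 0 -.25 0 0 0 0 20; 0 -.25 0 0 0 0 20; 0 -.25 0 0 0 0 20; 0 -.25 0 0 0 0 20; 0 -.25 0 0 0 0 20; 0 -.25 0 0 0 0 20' 60; python3 - <<'E'
from h import *
togo([*fw(-.06,-.18),.2103],psi)
p,d=camera('scene');cv2.imwrite('pics/s2.png',cv2.resize(p[160:340,160:400],None,fx=3.2,fy=3.2)[:,:,::-1])
E
```

```text
clock: 7.2
position: [0.493, -0.0417, 0.2102]
ee_rot: [0.089, 0.996, 0.001, -0.0]
ft_force: [1.1, 2.2, -3.8]
grip_width: 0.293
t 7.2 tcp [ 0.493  -0.0417  0.2102] fix [-0.0606 -0.051 ] yaw -0.1775 yaw-psi 0.0022 zax [ 0.     0.002 -1.   ] F [ 1.1  2.2 -3.8] w 0.293
shift units in tool now [-0.01 -3.23 -0.01] target-axes [-0.01 -3.23 -0.  ] turn units [ 0.01 -0.    0.02]
```

View pics/s2.png

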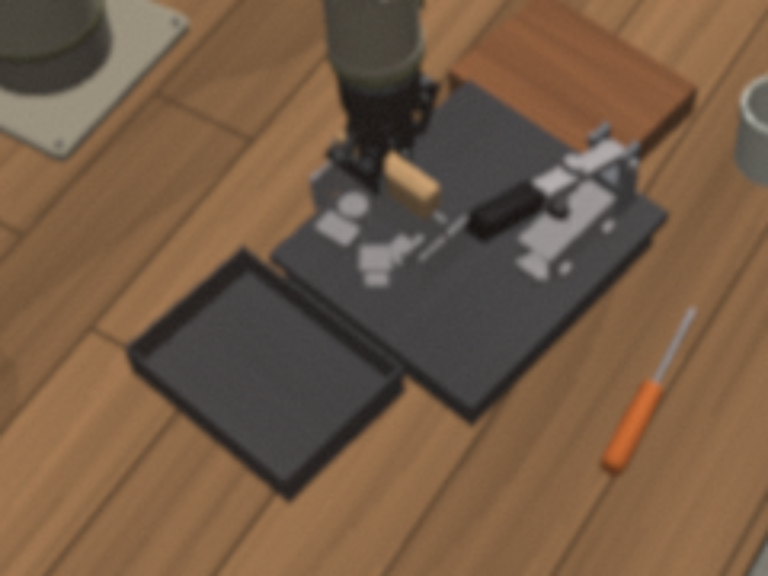

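All four offcuts are ahead of the blade at (340–390, 205–275), between the cheeks. Continuing over the edge.

```bash
python3 -m crank '0 -.25 0 0 0 0 20; 0 -.25 0 0 0 0 20; 0 -.25 0 0 0 0 20; 0 -.25 0 0 0 0 20; 0 -.25 0 0 0 0 20; 0 -.25 0 0 0 0 20; 0 -.25 0 0 0 0 20; 0 -.25 0 0 0 0 20; 0 -.25 0 0 0 0 20; 0 -.25 0 0 0 0 20' 60; python3 - <<'E'
from h import *
togo([*fw(-.06,-.18),.2103],psi)
p,d=camera('scene');cv2.imwrite('pics/s3.png',cv2.resize(p[160:340,160:400],None,fx=3.2,fy=3.2)[:,:,::-1])
E
```

```text
clock: 8.25
position: [0.4733, -0.1497, 0.2103]
ee_rot: [0.089, 0.996, 0.0, -0.0]
ft_force: [-1.0, -0.3, -4.1]
grip_width: 0.293
t 8.25 tcp [ 0.4733 -0.1497  0.2103] fix [-0.0606 -0.1607] yaw -0.1785 yaw-psi 0.0013 zax [-0.     0.001 -1.   ] F [-1.  -0.3 -4.1] w 0.293
shift units in tool now [-0.01 -0.48  0.  ] target-axes [-0.02 -0.48  0.  ] turn units [ 0.01 -0.    0.01]
```

View pics/s3.png

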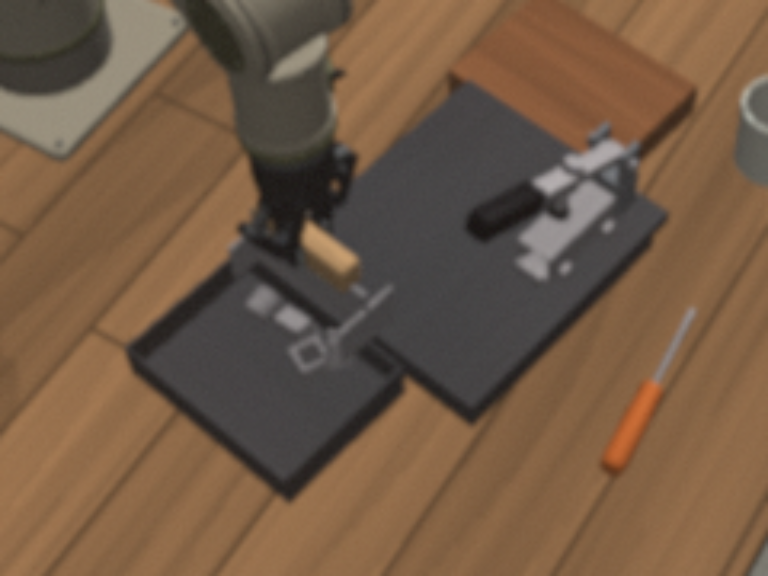

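At least three offcuts have dropped in, and a fourth is partly hidden at (340,345). I'll push a little farther, lift and check.

```bash
python3 -m crank '0 -.2 0 0 0 0 20; 0 -.2 0 0 0 0 20; 0 -.1 0 0 0 0 20; 0 0 0 0 0 0 20; 0 0 -.2 0 0 0 20; 0 0 -.3 0 0 0 20; 0 0 -.4 0 0 0 20; 0 0 -.4 0 0 0 20; 0 .3 -.2 0 0 0 20; 0 .5 0 0 0 0 20' 60; python3 - <<'E'
from h import *
togo([*fw(-.06,.232),.25],psi)
p,d=camera('scene');cv2.imwrite('pics/s4.png',cv2.resize(p[160:340,160:400],None,fx=3.2,fy=3.2)[:,:,::-1])
p,d=camera('top');cv2.imwrite('pics/t4.png',cv2.resize(p[200:340,200:430],None,fx=3.4,fy=3.4)[:,:,::-1])
E
```

```text
clock: 9.3
position: [0.4746, -0.1429, 0.2773]
ee_rot: [0.092, 0.996, -0.001, 0.001]
ft_force: [1.4, 0.2, -3.8]
grip_width: 0.296
t 9.3 tcp [ 0.4746 -0.1429  0.2773] fix [-0.0606 -0.1538] yaw -0.184 yaw-psi -0.0043 zax [ 0.002 -0.002 -1.   ] F [ 1.4  0.2 -3.8] w 0.296
shift units in tool now [0.03 9.65 0.67] target-axes [-0.01  9.64  0.68] turn units [-0.01  0.01 -0.03]
```

View pics/s4.png

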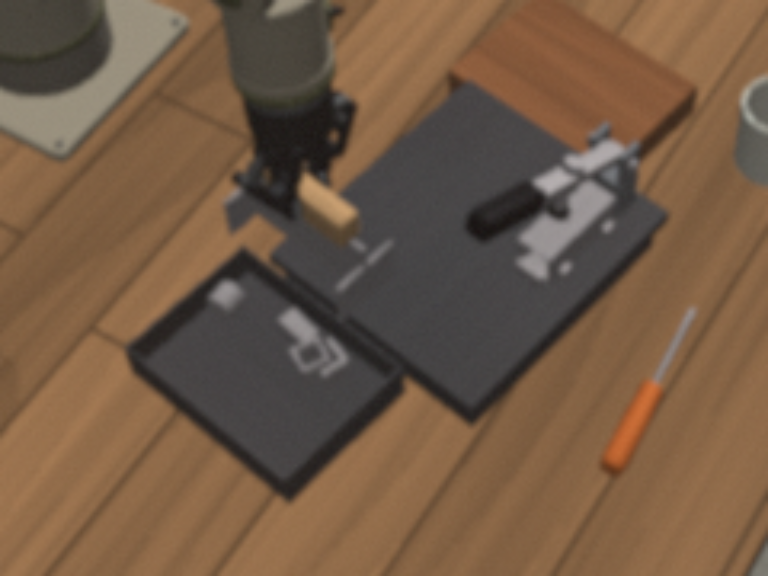

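View pics/t4.png

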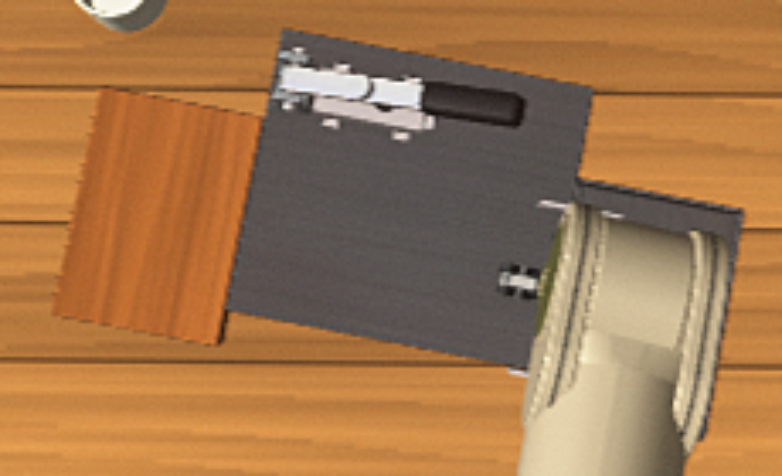

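All four offcuts lie in the tray: the slug at (225,293), and the bar, tube end and angle at (300–335, 320–360). I'll take the scraper back to the block.

```bash
python3 -m crank '0 .4 0 0 0 0 20; 0 .7 0 0 0 0 20; 0 .9 0 0 0 0 20; 0 .9 0 0 0 0 20; 0 .9 0 0 0 0 20; 0 .9 0 0 0 0 20; 0 .9 0 0 0 0 20; 0 .9 0 0 0 0 20; 0 .7 0 0 0 0 20; 0 .4 0 0 0 0 20' 60; python3 - <<'E'
from h import *
togo([*fw(-.06,.232),.1935],psi)
E
```

```text
clock: 10.4
position: [0.5313, 0.1675, 0.2848]
ee_rot: [0.091, 0.996, 0.0, 0.004]
ft_force: [0.8, 0.2, -4.6]
grip_width: 0.3
t 10.4 tcp [0.5313 0.1675 0.2848] fix [-0.0603  0.1618] yaw -0.182 yaw-psi -0.0022 zax [ 0.008 -0.001 -1.   ] F [ 0.8  0.2 -4.6] w 0.3
shift units in tool now [0.02 1.75 2.28] target-axes [-0.01  1.76  2.28] turn units [ 0.01  0.06 -0.02]
```

```bash
python3 -m crank '0 .5 0 0 .06 0 20; 0 .5 0 0 0 0 20; 0 .45 0 0 0 0 20; 0 .2 .2 0 0 0 20; 0 0 .4 0 0 0 20; 0 0 .4 0 0 0 20; 0 0 .4 0 0 0 20; 0 0 .3 0 0 0 20; 0 0 .15 0 0 0 20; 0 0 0 0 0 0 20' 60; python3 - <<'E'
from h import *
togo([*fw(-.06,.232),.1930],psi)
E
```

```text
clock: 11.4
position: [0.545, 0.2347, 0.207]
ee_rot: [0.091, 0.996, -0.001, 0.0]
ft_force: [-0.9, 0.2, -3.3]
grip_width: 0.295
t 11.4 tcp [0.545  0.2347 0.207 ] fix [-0.0588  0.2303] yaw -0.1831 yaw-psi -0.0033 zax [ 0.001 -0.003 -1.   ] F [-0.9  0.2 -3.3] w 0.295
shift units in tool now [0.03 0.04 0.35] target-axes [0.03 0.04 0.35] turn units [-0.02  0.01 -0.02]
```

```bash
python3 -m crank '0 0 .12 -.02 .01 0 20; 0 0 .1 0 0 0 20; 0 0 .05 0 0 0 20; 0 0 .04 0 0 0 20; 0 0 .03 0 0 0 20; 0 0 0 0 0 0 20; 0 0 0 0 0 0 20; 0 0 0 0 0 0 20; 0 0 0 0 0 0 20; 0 0 0 0 0 0 20' 60; python3 - <<'E'
from h import *
togo([*fw(-.06,.232),.1930],psi)
E
```

```text
clock: 12.4
position: [0.5463, 0.2349, 0.1949]
ee_rot: [0.092, 0.996, 0.001, 0.002]
ft_force: [1.1, 0.2, -4.5]
grip_width: 0.295
t 12.4 tcp [0.5463 0.2349 0.1949] fix [-0.0576  0.2307] yaw -0.1835 yaw-psi -0.0037 zax [ 0.003  0.002 -1.   ] F [ 1.1  0.2 -4.5] w 0.295
shift units in tool now [0.06 0.03 0.05] target-axes [0.06 0.03 0.05] turn units [ 0.02  0.02 -0.03]
```

```bash
python3 -m crank '0 0 .03 .02 .02 0 20; 0 0 .03 0 0 0 20; 0 0 .03 0 0 0 20; 0 0 0 0 0 0 20; 0 0 0 0 0 0 20; 0 0 0 0 0 0 20; 0 0 0 0 0 0 20; 0 0 0 0 0 0 20; 0 0 0 0 0 0 20; 0 0 0 0 0 0 20' 60; python3 - <<'E'
from h import *
togo([*fw(-.06,.232),.1930],psi)
E
```

```text
clock: 13.4
position: [0.5465, 0.235, 0.1929]
ee_rot: [0.092, 0.996, 0.0, 0.0]
ft_force: [-1.3, -0.1, -2.0]
grip_width: 0.294
t 13.4 tcp [0.5465 0.235  0.1929] fix [-0.0574  0.2309] yaw -0.1835 yaw-psi -0.0038 zax [ 0.001  0.001 -1.   ] F [-1.3 -0.1 -2. ] w 0.294
shift units in tool now [ 0.06  0.03 -0.  ] target-axes [ 0.06  0.03 -0.  ] turn units [ 0.01  0.   -0.03]
```

```bash
python3 -m crank '0 0 .02 0 0 0 20; 0 0 0 0 0 0 20; 0 0 0 0 0 0 32; 0 0 0 0 0 0 40; 0 0 0 0 0 0 60; 0 0 0 0 0 0 60; 0 0 0 0 0 0 60; 0 0 0 0 0 0 60; 0 0 -.1 0 0 0 60; 0 0 -.2 0 0 0 60' 60; python3 - <<'E'
from h import *
st()
E
```

```text
clock: 14.4
position: [0.5471, 0.2353, 0.2054]
ee_rot: [0.092, 0.996, 0.001, 0.001]
ft_force: [-0.0, 0.3, -0.2]
grip_width: 0.704
t 14.4 tcp [0.5471 0.2353 0.2054] fix [-0.0569  0.2313] yaw -0.1834 yaw-psi -0.0037 zax [ 0.002  0.002 -1.   ] F [-0.   0.3 -0.2] w 0.704
```

```bash
python3 -m crank '0 0 -.5 0 0 0 60; 0 0 -.8 0 0 0 60; 0 0 -.8 0 0 0 60; 0 0 -.8 0 0 0 60; 0 0 -.5 0 0 0 60; 0 0 0 0 0 0 30; 0 0 0 0 0 0 0; 0 0 0 0 0 0 0; 0 0 0 0 0 0 0; 0 0 0 0 0 0 0' 40; python3 - <<'E'
from h import *
togo([*fw(.08,-.058),.32],psi)
p,d=camera('wrist');cv2.imwrite('pics/w5.png',p[:,:,::-1])
p,d=camera('scene');cv2.imwrite('pics/s5.png',cv2.resize(p[130:340,160:440],None,fx=2.8,fy=2.8)[:,:,::-1])
E
```

```text
clock: 15.4
position: [0.5459, 0.2344, 0.35]
ee_rot: [0.092, 0.996, 0.001, 0.001]
ft_force: [-0.3, 0.5, -0.3]
grip_width: -0.0
t 15.4 tcp [0.5459 0.2344 0.35  ] fix [-0.0579  0.2301] yaw -0.1839 yaw-psi -0.0041 zax [ 0.003  0.002 -1.   ] F [-0.3  0.5 -0.3] w -0.0
shift units in tool now [-3.47 -7.19  0.74] target-axes [-3.45 -7.2   0.75] turn units [ 0.02  0.02 -0.03]
```

View pics/s5.png

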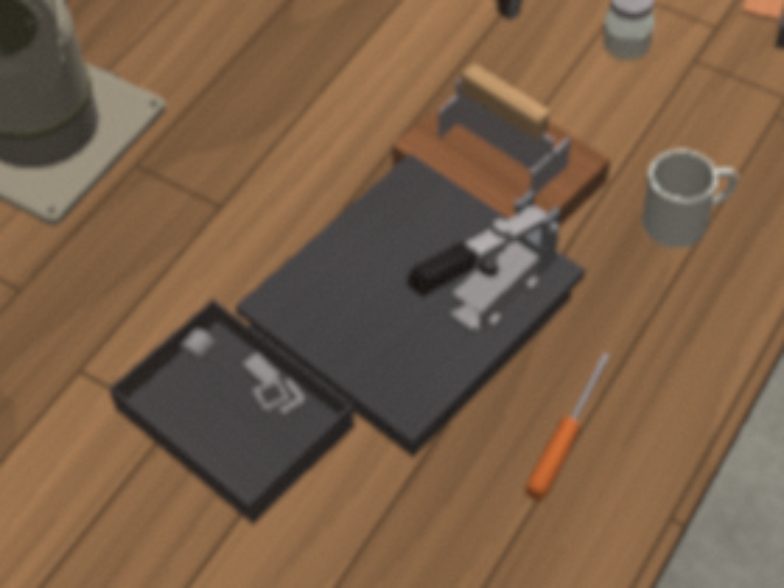

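View pics/w5.png

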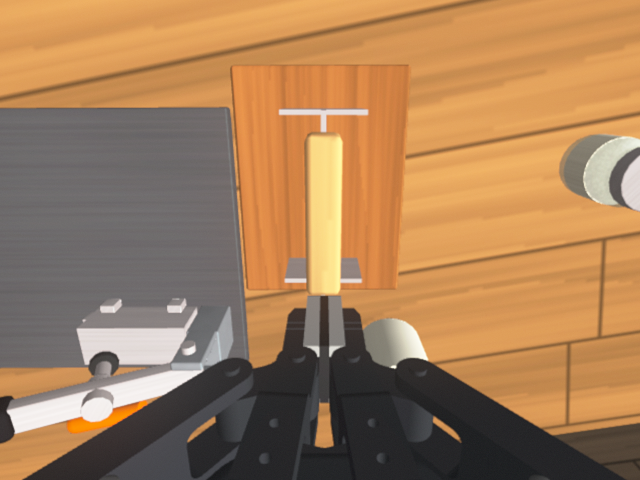

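The scraper stands upright on the block, with the bar at (325,210) in the wrist view, and all four offcuts are in the tray. Moving above the lever grip.

```bash
python3 -m crank '-.2 -.4 0 0 0 0 0; -.4 -.8 0 0 0 0 0; -.4 -.8 0 0 0 0 0; -.4 -.8 0 0 0 0 0; -.4 -.8 0 0 0 0 0; -.4 -.8 0 0 0 0 0; -.4 -.8 0 0 0 0 0; -.4 -.8 0 0 0 0 0; -.2 -.4 0 0 0 0 0; 0 0 0 0 0 0 0' 40; python3 - <<'E'
from h import *
togo([*fw(.08,-.058),.31],psi)
f=np.load('pics/top0.npz');W=cloud('top',f['d']);p=f['p'].astype(int);z=W[...,2]
m=np.zeros(z.shape,bool); m[215:245,320:360]=1; m&=(z>0.17)&(z<.3)&(p.sum(-1)<220)
q=fx(W[m]);print(m.sum(),q.mean(0),q.min(0),q.max(0),np.polyfit(q[:,1],z[m],1), np.median(q[:,0]))
E
```

```text
clock: 16.5
position: [0.627, -0.0493, 0.3452]
ee_rot: [0.089, 0.996, -0.0, -0.002]
ft_force: [-0.3, 0.3, 0.5]
grip_width: -0.002
t 16.5 tcp [ 0.627  -0.0493  0.3452] fix [ 0.0726 -0.0345] yaw -0.179 yaw-psi 0.0008 zax [-0.003  0.    -1.   ] F [-0.3  0.3  0.5] w -0.002
shift units in tool now [-0.19 -0.59  0.88] target-axes [-0.18 -0.59  0.88] turn units [-0.   -0.02  0.01]
286 [ 0.07864184 -0.03817776] [ 0.06593026 -0.08059616] [0.09353423 0.00596639] [-0.37196624  0.20276524] 0.07872025055928211
```

```bash
python3 -m crank '-.09 -.3 0 0 -.02 0 0; -.09 -.3 0 0 0 0 0; 0 0 0 0 0 0 0; 0 0 .2 0 0 0 0; 0 0 .2 0 0 0 0; 0 0 .2 0 0 0 0; 0 0 .1 0 0 0 0; 0 0 0 0 0 0 0; 0 0 0 0 0 0 0; 0 0 0 0 0 0 0' 40; python3 - <<'E'
from h import *
togo([*fw(.079,-.058),.224],psi)
p,d=camera('wrist');cv2.imwrite('pics/w6.png',p[:,:,::-1])
E
```

```text
clock: 17.5
position: [0.6295, -0.0709, 0.3132]
ee_rot: [0.086, 0.996, 0.001, -0.001]
ft_force: [-0.1, -0.2, 0.8]
grip_width: 0.001
t 17.5 tcp [ 0.6295 -0.0709  0.3132] fix [ 0.079  -0.0553] yaw -0.1728 yaw-psi 0.007 zax [-0.003  0.002 -1.   ] F [-0.1 -0.2  0.8] w 0.001
shift units in tool now [-0.01 -0.07  2.23] target-axes [ 0.   -0.07  2.23] turn units [ 0.01 -0.02  0.05]
```

View pics/w6.png

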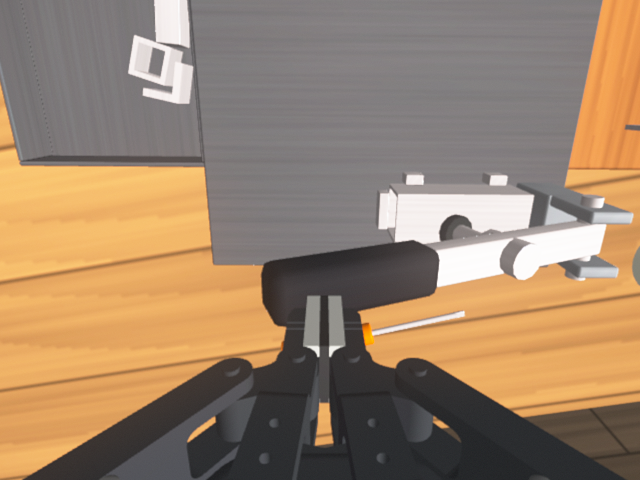

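The shut fingertips at (325,310) are above the black grip. Pressing down slowly.

```bash
python3 -m crank '0 -.05 .2 0 -.02 .05 0; 0 0 .2 0 0 0 0; 0 0 .2 0 0 0 0; 0 0 .2 0 0 0 0; 0 0 .2 0 0 0 0; 0 0 .2 0 0 0 0; 0 0 .2 0 0 0 0; 0 0 .2 0 0 0 0; 0 0 .1 0 0 0 0; 0 0 0 0 0 0 0' 40; python3 - <<'E'
from h import *
togo([*fw(.079,-.058),.224],psi)
E
```

```text
clock: 18.55
position: [0.63, -0.0763, 0.2414]
ee_rot: [0.092, 0.996, -0.001, 0.002]
ft_force: [-1.2, -0.7, 7.2]
grip_width: -0.0
t 18.55 tcp [ 0.63   -0.0763  0.2414] fix [ 0.0804 -0.0605] yaw -0.1835 yaw-psi -0.0037 zax [ 0.005 -0.002 -1.   ] F [-1.2 -0.7  7.2] w -0.0
shift units in tool now [0.04 0.06 0.43] target-axes [0.03 0.06 0.43] turn units [-0.01  0.04 -0.03]
```

```bash
python3 -m crank '.03 0 .1 0 .04 0 0; 0 0 .1 0 0 0 0; 0 0 .08 0 0 0 0; 0 0 .06 0 0 0 0; 0 0 .04 0 0 0 0; 0 0 0 0 0 0 0; 0 0 0 0 0 0 0; 0 0 0 0 0 0 0; 0 0 0 0 0 0 0; 0 0 0 0 0 0 0' 40; python3 - <<'E'
from h import *
togo([*fw(.079,-.058),.224],psi)
p,d=camera('scene');cv2.imwrite('pics/s7.png',cv2.resize(p[150:300,220:420],None,fx=3.6,fy=3.6)[:,:,::-1]);np.savez('pics/s7.npz',p=p,d=d)
E
```

```text
clock: 19.55
position: [0.6296, -0.0778, 0.2284]
ee_rot: [0.092, 0.996, -0.001, 0.002]
ft_force: [-2.1, -1.4, 6.5]
grip_width: -0.004
t 19.55 tcp [ 0.6296 -0.0778  0.2284] fix [ 0.0803 -0.0621] yaw -0.1853 yaw-psi -0.0055 zax [ 0.004 -0.002 -1.   ] F [-2.1 -1.4  6.5] w -0.004
shift units in tool now [0.03 0.1  0.11] target-axes [0.03 0.1  0.11] turn units [-0.01  0.03 -0.04]
```

View pics/s7.png

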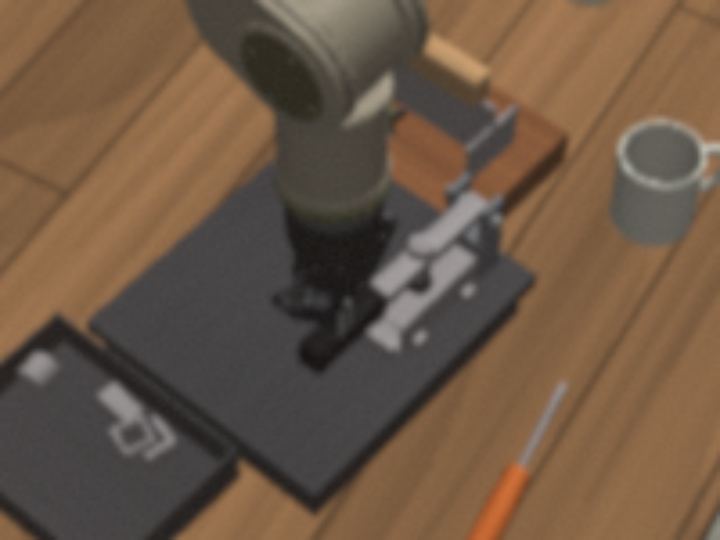

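Nearly level now. I'll press the last few mm, then measure the lever's slope by depth.

```bash
python3 -m crank '.02 .05 .05 0 .03 0 0; 0 .03 .04 0 0 0 0; 0 0 .02 0 0 0 0; 0 0 0 0 0 0 0; 0 0 0 0 0 0 0; 0 0 0 0 0 0 0; 0 0 0 0 0 0 0; 0 0 0 0 0 0 0; 0 0 0 0 0 0 0; 0 0 0 0 0 0 0' 40; cat > lev.py <<'E'
from h import *
import sys
togo([*fw(.079,-.058),.224],psi)
o=get_obs();p,d=camera('wrist');cv2.imwrite(f'pics/w{sys.argv[1]}.png',p[:,:,::-1])
W=cloud('wrist',d,(o['position'],o['ee_rot']))
def rep(W,p,d,nm):
    z=W[...,2];f=fx(W);p=p.astype(int)
    for lo,hi,n in [(-.095,.005,'grip'),(.005,.10,'arm')]:
        m=(d>0)&(abs(f[...,0]-.079)<.008)&(f[...,1]>lo)&(f[...,1]<hi)&(z>.12)&(z<.24)
        if n=='grip': m&=(p.sum(-1)<200)
        y=f[...,1][m];zz=z[m]
        if len(y)<20: print(nm,n,'few',len(y));continue
        for b in np.arange(lo,hi,.01):
            k=(y>=b)&(y<b+.01)
            if k.sum()>3: print(nm,n,round(b+.005,3),k.sum(),np.percentile(zz[k],[20,50,80]).round(4))
rep(W,p,d,'wrist')
p,d=camera('scene'); rep(cloud('scene',d),p,d,'scene')
E
python3 lev.py 8
```

```text
clock: 20.6
position: [0.6296, -0.0769, 0.2265]
ee_rot: [0.094, 0.996, -0.001, 0.001]
ft_force: [-2.1, -1.4, 6.5]
grip_width: 0.003
t 20.6 tcp [ 0.6296 -0.0769  0.2265] fix [ 0.0801 -0.0612] yaw -0.188 yaw-psi -0.0082 zax [ 0.003 -0.002 -1.   ] F [-2.1 -1.4  6.5] w 0.003
shift units in tool now [0.03 0.08 0.06] target-axes [0.03 0.08 0.06] turn units [-0.01  0.02 -0.06]
wrist grip -0.09 1532 [0.1533 0.1543 0.2108]
wrist grip -0.08 1261 [0.1531 0.1539 0.2015]
wrist grip -0.07 849 [0.1537 0.17   0.1804]
wrist grip -0.06 468 [0.1989 0.2014 0.2165]
wrist grip -0.05 1072 [0.1529 0.1666 0.1807]
wrist grip -0.04 2062 [0.1528 0.2017 0.2096]
wrist grip -0.03 2086 [0.1526 0.2193 0.2248]
wrist grip -0.02 1670 [0.1524 0.2263 0.2301]
wrist grip -0.01 101 [0.151  0.1517 0.1523]
wrist arm 0.01 767 [0.1457 0.1461 0.1466]
wrist arm 0.02 766 [0.1455 0.1459 0.1464]
wrist arm 0.03 811 [0.1453 0.1458 0.1464]
wrist arm 0.04 1463 [0.1497 0.1553 0.1566]
wrist arm 0.05 718 [0.1554 0.1567 0.1577]
wrist arm 0.06 315 [0.145  0.1455 0.1461]
wrist arm 0.07 660 [0.1447 0.1452 0.1456]
wrist arm 0.08 8 [0.1444 0.1447 0.1448]
scene grip -0.09 23 [0.1537 0.1554 0.2093]
scene grip -0.08 36 [0.1544 0.1725 0.2098]
scene grip -0.07 16 [0.1552 0.1597 0.1789]
scene grip -0.05 7 [0.157  0.165  0.1766]
scene grip -0.04 8 [0.1542 0.1547 0.1579]
scene grip -0.03 13 [0.1507 0.1544 0.1555]
scene grip -0.02 12 [0.1527 0.1557 0.1567]
scene arm 0.01 12 [0.1473 0.1508 0.1518]
scene arm 0.02 17 [0.1459 0.1484 0.1517]
scene arm 0.03 14 [0.1492 0.1525 0.1571]
scene arm 0.04 22 [0.149  0.1566 0.1588]
scene arm 0.05 10 [0.1576 0.1591 0.1613]
scene arm 0.06 8 [0.1429 0.1476 0.1493]
scene arm 0.07 18 [0.1435 0.1455 0.1481]
scene arm 0.08 13 [0.1461 0.1471 0.1498]
scene arm 0.09 17 [0.1451 0.1474 0.1494]
scene arm 0.1 6 [0.1362 0.1452 0.1464]
```

View pics/w8.png

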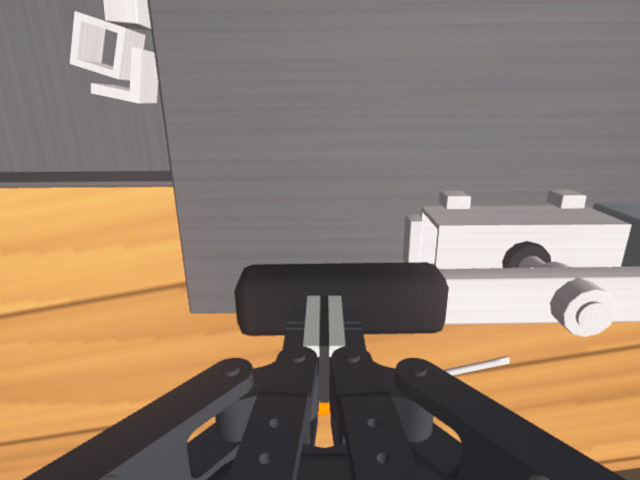

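The fit shows the lever about 0.015–0.02 rad above level: the grip top is at 0.1535 against 0.151. That's 2.5 mm more.

```bash
python3 -m crank '0 0 .04 0 0 0 0; 0 0 .03 0 0 0 0; 0 0 .02 0 0 0 0; 0 0 .01 0 0 0 0; 0 0 0 0 0 0 0; 0 0 0 0 0 0 0; 0 0 0 0 0 0 0; 0 0 0 0 0 0 0; 0 0 0 0 0 0 0; 0 0 0 0 0 0 0' 40; python3 lev.py 9 | grep -v scene
```

```text
clock: 21.7
position: [0.6294, -0.0772, 0.2251]
ee_rot: [0.094, 0.996, 0.0, 0.002]
ft_force: [-2.0, -2.2, 6.7]
grip_width: 0.002
t 21.7 tcp [ 0.6294 -0.0772  0.2251] fix [ 0.08   -0.0615] yaw -0.1887 yaw-psi -0.009 zax [ 0.005  0.    -1.   ] F [-2.  -2.2  6.7] w 0.002
shift units in tool now [0.02 0.09 0.03] target-axes [0.02 0.09 0.03] turn units [ 0.01  0.03 -0.06]
wrist grip -0.09 1565 [0.1517 0.1529 0.2096]
wrist grip -0.08 1256 [0.1516 0.1525 0.2003]
wrist grip -0.07 847 [0.1524 0.1691 0.1796]
wrist grip -0.06 467 [0.197  0.2001 0.2151]
wrist grip -0.05 1112 [0.1517 0.1654 0.1796]
wrist grip -0.04 2067 [0.1515 0.2008 0.2084]
wrist grip -0.03 2198 [0.1515 0.2179 0.2236]
wrist grip -0.02 1613 [0.1513 0.1525 0.2288]
wrist grip -0.01 97 [0.1502 0.1507 0.1514]
wrist arm 0.01 780 [0.1448 0.1452 0.1458]
wrist arm 0.02 787 [0.1447 0.1451 0.1456]
wrist arm 0.03 856 [0.1447 0.1452 0.1458]
wrist arm 0.04 1469 [0.1495 0.1548 0.1567]
wrist arm 0.05 690 [0.1548 0.1566 0.1575]
wrist arm 0.06 313 [0.1445 0.145  0.1456]
wrist arm 0.07 623 [0.1444 0.1448 0.1453]
```

```bash
python3 -m crank '0 0 .03 0 0 0 0; 0 0 .02 0 0 0 0; 0 0 0 0 0 0 0; 0 0 0 0 0 0 0; 0 0 0 0 0 0 0; 0 0 0 0 0 0 0; 0 0 0 0 0 0 0; 0 0 0 0 0 0 0; 0 0 0 0 0 0 0; 0 0 0 0 0 0 0' 40; python3 lev.py 10 | grep -v scene
python3 - <<'E'
from h import *
p,d=camera('scene');cv2.imwrite('pics/s11.png',cv2.resize(p[100:420,150:470],(800,600)[:1]*1+(600,) if 0 else (600,600))[:,:,::-1])
p,d=camera('top');cv2.imwrite('pics/t11.png',p[:,:,::-1])
E
```

```text
clock: 22.8
position: [0.6293, -0.0773, 0.2251]
ee_rot: [0.094, 0.996, 0.001, 0.003]
ft_force: [-1.6, -1.7, 6.6]
grip_width: 0.002
t 22.8 tcp [ 0.6293 -0.0773  0.2251] fix [ 0.0799 -0.0616] yaw -0.1892 yaw-psi -0.0095 zax [ 0.006  0.002 -1.   ] F [-1.6 -1.7  6.6] w 0.002
shift units in tool now [0.02 0.09 0.03] target-axes [0.02 0.09 0.03] turn units [ 0.02  0.04 -0.07]
wrist grip -0.09 1641 [0.1517 0.1531 0.2101]
wrist grip -0.08 1269 [0.1516 0.1524 0.2   ]
wrist grip -0.07 859 [0.1523 0.169  0.1799]
wrist grip -0.06 483 [0.1976 0.2002 0.2132]
wrist grip -0.05 1105 [0.1517 0.1658 0.1801]
wrist grip -0.04 2044 [0.1516 0.2003 0.2083]
wrist grip -0.03 2208 [0.1516 0.2183 0.2239]
wrist grip -0.02 1531 [0.1513 0.1524 0.2289]
wrist grip -0.01 105 [0.1502 0.1509 0.1513]
wrist arm 0.01 783 [0.1448 0.1453 0.1457]
wrist arm 0.02 777 [0.1447 0.1452 0.1457]
wrist arm 0.03 847 [0.1447 0.1452 0.1457]
wrist arm 0.04 1472 [0.1494 0.1548 0.1566]
wrist arm 0.05 691 [0.1548 0.1566 0.1576]
wrist arm 0.06 321 [0.1446 0.1451 0.1458]
wrist arm 0.07 632 [0.1444 0.1448 0.1453]
wrist arm 0.08 5 [0.1438 0.1439 0.1442]
```

View pics/s11.png

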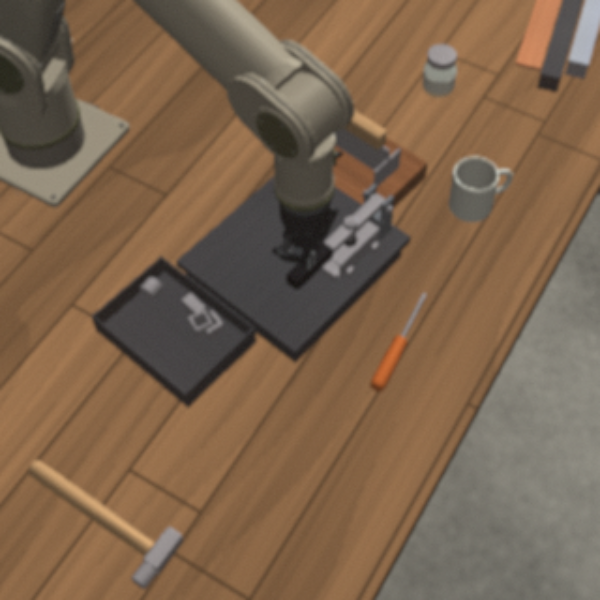

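View pics/t11.png

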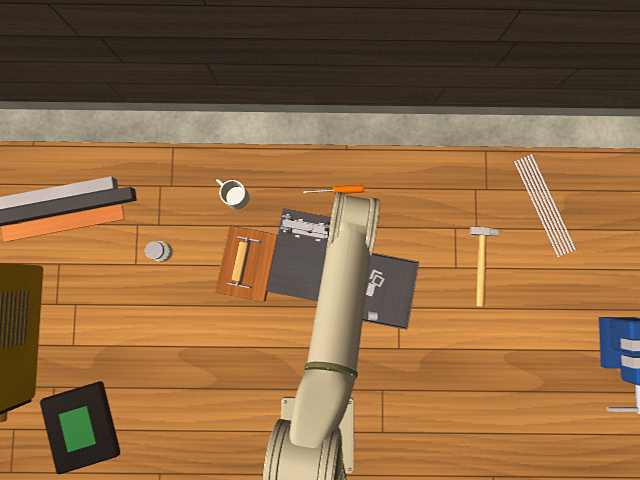

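The lever is about 0.008 rad above level. Commanded rows of zero let the arm sag back slightly, so I'll end on rows with a small downward bias.

```bash
python3 -m crank '0 0 .05 0 .02 0 0; 0 0 .04 0 0 0 0; 0 0 .04 0 0 0 0; 0 0 .03 0 0 0 0; 0 0 .02 0 0 0 0; 0 0 .01 0 0 0 0; 0 0 .01 0 0 0 0; 0 0 .01 0 0 0 0; 0 0 .01 0 0 0 0; 0 0 .01 0 0 0 0' 40; python3 lev.py 12 | grep -v scene; python3 -c "
from h import *
st()"
```

```text
clock: 24.0
position: [0.6292, -0.0777, 0.2214]
ee_rot: [0.095, 0.995, 0.003, 0.003]
ft_force: [-1.8, -1.6, 9.9]
grip_width: -0.003
t 24.0 tcp [ 0.6292 -0.0777  0.2214] fix [ 0.0799 -0.062 ] yaw -0.1902 yaw-psi -0.0104 zax [ 0.007  0.005 -1.   ] F [-1.8 -1.6  9.9] w -0.003
shift units in tool now [ 0.02  0.1  -0.06] target-axes [ 0.02  0.1  -0.07] turn units [ 0.05  0.04 -0.07]
wrist grip -0.09 1575 [0.1474 0.1486 0.2058]
wrist grip -0.08 1282 [0.1476 0.1484 0.1962]
wrist grip -0.07 803 [0.1485 0.1647 0.1759]
wrist grip -0.06 464 [0.1936 0.1965 0.2116]
wrist grip -0.05 1156 [0.1482 0.163  0.1772]
wrist grip -0.04 2022 [0.1483 0.197  0.2048]
wrist grip -0.03 2269 [0.1485 0.2169 0.2206]
wrist grip -0.02 1492 [0.1484 0.1493 0.2256]
wrist grip -0.01 106 [0.1475 0.1481 0.1485]
wrist arm 0.01 800 [0.1426 0.143  0.1435]
wrist arm 0.02 788 [0.1427 0.1432 0.1437]
wrist arm 0.03 903 [0.1429 0.1435 0.1442]
wrist arm 0.04 1581 [0.1485 0.1534 0.1568]
wrist arm 0.05 626 [0.1537 0.1569 0.1577]
wrist arm 0.06 337 [0.1434 0.144  0.1445]
wrist arm 0.07 490 [0.1434 0.1438 0.1443]
t 24.1 tcp [ 0.6292 -0.0778  0.2214] fix [ 0.0799 -0.0621] yaw -0.1902 yaw-psi -0.0104 zax [ 0.007  0.005 -1.   ] F [-2.6 -0.3  9.4] w 0.006
```

View pics/w12.png

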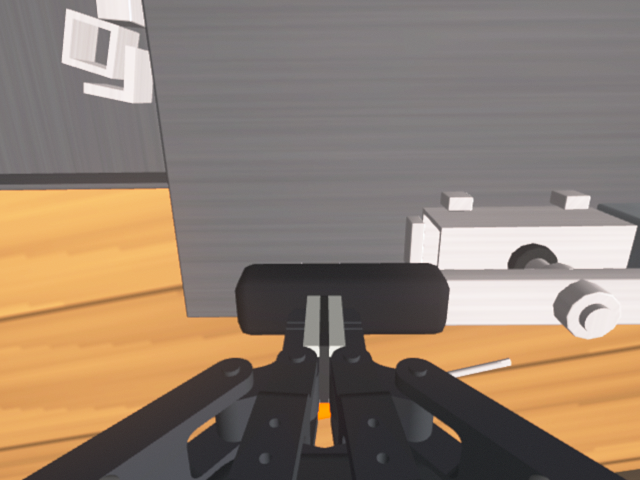

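Now 0.014 rad past level. Backing up about 2 mm.

```bash
python3 -m crank '0 0 -.03 -.03 .02 0 0; 0 0 -.02 0 0 0 0; 0 0 0 0 0 0 0; 0 0 0 0 0 0 0; 0 0 0 0 0 0 0; 0 0 0 0 0 0 0; 0 0 0 0 0 0 0; 0 0 0 0 0 0 0; 0 0 0 0 0 0 0; 0 0 0 0 0 0 0' 40; python3 lev.py 13 | grep -v scene; python3 -c "
from h import *
st()"
```

```text
clock: 25.1
position: [0.6293, -0.078, 0.225]
ee_rot: [0.095, 0.995, 0.006, 0.003]
ft_force: [-3.0, -1.8, 6.2]
grip_width: 0.003
t 25.1 tcp [ 0.6293 -0.078   0.225 ] fix [ 0.08   -0.0623] yaw -0.1907 yaw-psi -0.0109 zax [ 0.007  0.012 -1.   ] F [-3.  -1.8  6.2] w 0.003
shift units in tool now [0.03 0.11 0.03] target-axes [0.02 0.11 0.02] turn units [ 0.09  0.03 -0.08]
wrist grip -0.09 1563 [0.1515 0.1526 0.2091]
wrist grip -0.08 1278 [0.1515 0.1524 0.1996]
wrist grip -0.07 838 [0.1523 0.1684 0.1795]
wrist grip -0.06 463 [0.1971 0.2    0.2152]
wrist grip -0.05 1156 [0.1516 0.167  0.1808]
wrist grip -0.04 2040 [0.1514 0.2013 0.2086]
wrist grip -0.03 2294 [0.1515 0.2215 0.2247]
wrist grip -0.02 1369 [0.1512 0.152  0.2296]
wrist grip -0.01 91 [0.1501 0.1507 0.1513]
wrist arm 0.01 767 [0.1447 0.1452 0.1456]
wrist arm 0.02 772 [0.1446 0.1451 0.1456]
wrist arm 0.03 826 [0.1446 0.1451 0.1456]
wrist arm 0.04 1468 [0.1491 0.1547 0.1565]
wrist arm 0.05 673 [0.1549 0.1566 0.1576]
wrist arm 0.06 305 [0.1444 0.1449 0.1456]
wrist arm 0.07 678 [0.1443 0.1448 0.1452]
wrist arm 0.08 18 [0.144  0.1446 0.1449]
t 25.2 tcp [ 0.6293 -0.078   0.225 ] fix [ 0.08   -0.0623] yaw -0.1907 yaw-psi -0.011 zax [ 0.007  0.012 -1.   ] F [-1.9 -1.3  6.9] w -0.0
```

The lever is now within about 0.007 rad of level: grip top at 0.1515 against 0.151, and the arm slope is nearly flat. The push is steady at about 6.5 N. The pictures show the tube seated, the scraper upright, four pieces in the tray and the bystanders unmoved, so I'm handing in.

```bash
python3 -c "
from workcell import *
print(hand_in())"
```

```text
the job is handed in; nothing more can be done
None
```

The job is done and handed in at about 25 s of the 64 s allowed, with the fingers still holding the clamp lever level.

- **Offcuts:** I swept all four over the plate's end with the scraper. The images show all four in the tray, and the gripper never touched them.
- **Scraper:** it is back on its wooden block, standing upright, about 2 mm from the block's centre.
- **Lever:** I pressed it down with shut fingertips and held it there. Depth readings put it within about 0.01 rad of level, with the grip top at about 151.5 mm against 151 mm. On the way it went briefly about 0.014 rad past level, and I backed it off.
- **Push reading:** the wrist sensor shows about 6.5 N at the end, less than the 9 N you gave for level. I trusted the depth readings over the force.
- **Everything else:** the last pictures show the tube still in its seat, and the mug, screwdriver, hammer and jar where they were. I checked these by eye only, not by measuring their positions.

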